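Lift a soft cast from its mould with sprung tongs set to their mark

TASK

The freshly cast knob in the mould is still soft, so it must hang by its head and must not be pinched at the neck or touched with the gripper. Pick the sprung tongs up off their rest, squeeze them until the dark pointer over the gauge bar stands between its two long lines and, keeping that gap, slide the tips in under the knob's head, one each side of the neck, and lift the knob straight up out of the mould, leaving the loose things around it alone. The program finishes while holding: tongs still squeezed to the mark and steady, the knob hanging upright from the tips over the mould, its foot at least 5 cm above the mould's top.

Things in the scene. Friction and masses are not known exactly. Their poses are not given: they have to be found in the camera images.
- tongs: Sprung steel tongs, 230 mm long, about 75 g. Origin midway between the two black ribbed grip plates (36 long, 15 high) in the set position, half-way up the 12 mm high legs; x to the tips, y to the left leg, z up. Bow and left leg are rigid: outer face of the left plate at y +21, bow's back end at x -120. A cross gauge bar lies on top at x 34 to 42; round tip bars, 5 mm thick, run x 47 to 112.
- tong_leg (a joint): Bend of the tongs' right leg about the bow's end, 105 mm behind the grip plates' middle, rad; grows as squeezed. 0 open: tip gap 40 mm, 50 mm over the plates; 0.075 set: pointer midway between the long lines, tip gap 24, 42 over the plates, which are then parallel; lines at 0.061 and 0.089; stop at 0.16. Springs back: 8 N across the plates at the mark, 1 N more per mm.
- tip_left (a point): Centre of the left tip bar near its end, 110 mm ahead of the tongs' origin, y +14.5 mm. The bar ends here in a toe turned up 3.5 mm.
- tip_right (a point): Centre of the right tip bar near its end, the twin of the left; tip gap = distance between the two tip points minus 5 mm.
- cast: Cast knob, solid resin, about 50 g (it varies), 54 mm high, upright. Origin at the centre of its underside. Foot 46 mm across and 18 high, neck 16 mm across from 19 to 41 mm up, flat round head 40 mm across from 42 to 54 mm up. Its foot sits 10 mm deep and loose (49 mm wide recess) in the mould.
- neck (a point): Point on the knob's axis half-way up the neck, 30 mm above its underside. When the knob is hooked this point lies between the tip bars, about 27 mm behind their ends; legs, bar and pointer, higher than the tip bars, begin 63 mm behind them.
- mould: Foot part of a silicone mould, 84 x 84 mm block on a 104 x 88 mm plywood board, fixed to the bench. Origin at the centre of the underside, block's top 30 mm up, recess floor 20 mm up, four low round keys (4 mm high) at its corners. A big closed pail, 175 mm high, stands to its right, between it and the robot arm at the start.
- tong_rest: Wooden rest, 172 x 72 mm, fixed, on which the tongs lie open, tips along its x. Origin at the centre of its underside; 10 mm thick cheeks at x -77 (40 mm high at the ends) and x +72 (43 mm high at the ends), free between them above the 6 mm base. Lying there the tongs' origin is 34 mm up.
- half_a: Loose mould half, 60 x 85 x 24 mm slab with a round hollow, lying flat; leave it alone. Origin at the centre of its underside.
- half_b: The other loose mould half, alike; leave it alone. Origin at the centre of its underside.
- finished_cast: Small finished round cast, 55 x 55 x 44 mm, loose; leave it alone. Origin at the centre of its underside.

How it is judged:
On the way, in this order (a step that is already met when the one before it is completed fails the run):
1. the tongs are lifted off the rest and squeezed to the mark, the knob still seated (value of joint tong_leg between 0.056 and 0.094 rad and height (world z) of tongs above 0.04 m and contact force between tongs and tong_rest below 0.05 N and z of cast in the frame of mould below 0.025 m), for 0.3 s.
2. the set tips stand either side of the neck, under the head, the knob still seated (value of joint tong_leg between 0.056 and 0.094 rad and z of cast in the frame of mould below 0.025 m and x of neck in the frame of tongs between 0.066 and 0.1 m and y of neck in the frame of tongs between -0.015 and 0.012 m and z of neck in the frame of tongs between -0.014 and 0.014 m), for 0.1 s.
At the end, for the whole second after the job is handed in: The gripper holds the tongs at the mark (tong_leg 0.056 to 0.094 rad, tip gap 24 +/- 4 mm) and steady, and the knob hangs from them alone, tilted less than 0.3 rad, within 5 cm of the mould's middle seen from above, its foot at least 4 cm above the mould's top (value of joint tong_leg between 0.056 and 0.094 rad and height (world z) of cast above 0.07 m and horizontal distance between cast and mould below 0.05 m and angle between cast's own z axis and vertical below 0.3 rad and linear speed of each of cast, tongs below 0.02 m/s and velocity of joint tong_leg between -0.04 and 0.04 rad/s and contact force between tongs and cast above 0.1 N and contact force between the fingers and tongs above 2 N and contact force between each of the arm, mould, tong_rest and cast below 0.05 N and contact force between each of tong_rest, mould and tongs below 0.05 N); the arm keeps its last pose, push and grip.
It fails at once if the knob is pinched or forced (over 10 N between tongs and knob) (contact force between tongs and cast above 10 N).
It fails at once if the gripper touches the knob (contact force between the arm and cast above 0.5 N).
It fails at once if the knob is lifted with the tongs well off their mark (z of cast in the frame of mould above 0.035 m and (value of joint tong_leg below 0.05 rad or value of joint tong_leg above 0.1 rad)).
It fails at once if a loose thing nearby is shifted by more than 3 cm (distance of any of half_a, half_b, finished_cast from where it was at the start of the episode above 0.03 m).
It also fails if it takes over 54 s, if anything falls off the work surface, if the arm or the gripper's body presses on something with over 40 N, if the wrist force passes 120 N, or if a joint passes its speed limit or range.

ROBOT

A 6-joint arm with a two-finger parallel gripper is mounted at the origin on a cart in front of the work surface, level with it; the furniture and walls round the work are solid. World frame = base frame: x ahead of the robot, y to its left, z up, the work surface at z = 0. Lengths are in m, angles in rad, forces in N, time in s.
With the tool pointing down it reaches from about 0.375 to 0.825 m from the base axis. Payload 5.5 kg.
Tool frame: the origin (TCP) lies on the front face of the gripper's body, between the roots of the fingers; the fingertips stand 73 mm ahead of it and the grasp point (between the pads) lies 54 mm ahead of it (ctrl.hold_point_z is the distance from the TCP to the grasp point, in m); z points along the fingers, y is the direction in which the jaws open and shut (so a half turn about z gives the same grasp; the last joint's range is limited). The gripper opens to 85 mm and grips with 20 to 120 N. Pads are 22 mm wide; open, the fingers measure 114 mm over their backs; the gripper's body (76 mm by 85 mm) begins 54 mm behind the grasp point. The pads swing forward as they close: fully open they stand 13 mm farther back than shut.
Start: joints at [-1.328, 0.314, -0.047, 1.21, 0, 1.571], TCP at [0.144, -0.582, 0.304] pointing down, gripper open.
Joint ranges: [-2.67, 2.67], [-0.69, 1.73], [-1.03, 1.25], [-2.08, 2.16], [-1.42, 1.45], [-3.14, 3.14]. Speed limits (rad/s): [2.39, 2.39, 3.01, 3.14, 3.14, 3.14].

INTERFACE

Orientations are given as a unit quaternion [x, y, z, w].
In Python, from workcell import ctrl gives the robot as it stands. The module is installed in compiled form; this text tells all that it offers.
- The arm moves only by the tool move_arm, never from a script. Its argument "deltas" is text: rows parted by semicolons, each of 4 numbers parted by spaces: the shift along the tool's x, y, z each as a share of 2.5 cm, from -1 to 1, then the turn about the tool's z as a share of 0.08 rad, from -1 to 1. In form: tx ty tz twist; .... A call has 1 to 12 rows; each row shifts and turns the commanded pose from where the row before left it, along the tool's axes as they then stand; what a row does not reach is not made up. A row lasts 1/12 s, in which the tool goes at most 41.7 mm and 7.16 degrees, less where a joint would pass 70% of its speed; a pose out of reach is approached as far as the arm can. A call with a number of a shift or a turn outside -1 to 1 is refused whole. A call with a gripper value outside its range is refused whole. "gripper" is the opening in per cent of the stroke, from 0 (shut) to 100 (fully open), set as the call begins (left out, the last holds). The fingers move at their own pace and stop on an object; "squeeze" is the grip in N (left out, the last holds). Time passes only in rows, so rows that do not move let the fingers close. It gives the time, the measured TCP pose, the force and the opening at its end, in the units of the state.
- ctrl.sense(): the state, without advancing time (a new reading comes with each control period).
- ctrl.read_camera(name): name is "side" or "top"; returns (picture, depth): 400x640x3 uint8, red, green, blue; 400x640 float32, m along the optical axis (not along the pixel's ray), 0 where there is no reading.
- ctrl.calibration(name): a dict with "fov_y" (degrees; the focal length in pixels is half the picture's height over the tangent of half this angle, whatever the lens; pixels are square), "cx", "cy" (the principal point, pixels), "R" (3x3) and "t" (3): a world point X has camera coordinates R X + t. Camera axes: x right, y down, z forward; pixel columns grow to the right and rows downward; lengths in m; the calibration is good to about 2 mm. A picture is of the moment at which its call begins. calibration takes no time and is no camera call.
- ctrl.job_done(): hands the job in, once; it reports no verdict.
The state is a dict: "time_s": time; "joint_positions": joint angles; "dq": joint speeds; "effort": joint torques, N m; "tool_pos": TCP position; "orientation": TCP orientation; "contact_force": force on the tool from outside, world axes, zero at the start; "ft_torque": the same for the moment, N m; "gripper_width": finger opening in m.
Only numpy, scipy, OpenCV 4.12 (cv2) and the standard library are available. Lean on these libraries where they do the work, as an engineer would, in place of code of your own. Each camera call takes 0.05 s, during which the arm holds its last target.

## Working session

There is one attempt and no reset: what is moved stays moved. The work goes in short steps, Python scripts to look and compute and a tool call to move; the robot and the scene stay as the last step left them, time stands still between calls to the robot, and variables do not carry over. Pictures are saved under pics/ and viewed, and the job is handed in when it is done.

Besides the shell and the picture viewer there is one more tool, called after ">>>" as a command line: name --argument value ..., lists and objects as JSON in quotes. move_arm: Moves the arm, as the interface text tells. Shift numbers are shares of 2.5 cm and turn numbers shares of 0.08 rad, none past 1 either way. Its arguments: {"type":"object","properties":{"deltas":{"type":"string"},"gripper":{"type":"number"},"squeeze":{"type":"number"}},"required":["deltas"]}

```bash
mkdir -p pics
cat > h.py <<'E'
import numpy as np, cv2
from workcell import ctrl
def grab(n,tag):
    im,d=ctrl.read_camera(n)
    cv2.imwrite(f'pics/{tag}.png',im[:,:,::-1]); np.savez(f'pics/{tag}.npz',im=im,d=d); return im,d
def cal(n):
    c=ctrl.calibration(n); R=np.array(c['R']);t=np.array(c['t']); f=200/np.tan(np.radians(c['fov_y'])/2)
    return R,t,f,c['cx'],c['cy']
def pts(n,d):
    R,t,f,cx,cy=cal(n); v,u=np.mgrid[0:400,0:640]
    P=np.stack([(u-cx)/f*d,(v-cy)/f*d,d],-1); return (P-t)@R
def ray(n,u,v,z):
    R,t,f,cx,cy=cal(n); o=-R.T@t; r=R.T@np.array([(u-cx)/f,(v-cy)/f,1]); return o+r*(z-o[2])/r[2]
def proj(n,X):
    R,t,f,cx,cy=cal(n); c=R@np.array(X)+t; return c[0]/c[2]*f+cx,c[1]/c[2]*f+cy
E
python3 - <<'E'
from h import *
for n in('top','side'):
    print(ctrl.calibration(n)); im,d=grab(n,n+'0'); print((d==0).mean())
s=ctrl.sense();print(s)
E
```

```text
{'fov_y': 53.96908747232541, 'cx': 318.22369023215236, 'cy': 201.83474963397785, 'R': array([[ 0.11393565, -0.99347627, -0.00485468],
       [-0.97010544, -0.11019881, -0.21622133],
       [ 0.21427578,  0.02934487, -0.9763323 ]]), 't': array([0.27582347, 0.48641462, 0.81534329])}
0.0040546875
{'fov_y': 44.915956552435226, 'cx': 326.34685232229816, 'cy': 202.59360414634975, 'R': array([[-0.99661958, -0.08004011, -0.0185203 ],
       [-0.02590804,  0.52012854, -0.85369495],
       [ 0.07796277, -0.85032928, -0.52044397]]), 't': array([ 0.47617197, -0.08674949,  1.2949078 ])}
0.00405078125
{'time_s': 0.1, 'joint_positions': array([-1.32801750e+00,  3.14152881e-01, -4.79915645e-02,  1.21021754e+00,
        1.53170823e-05,  1.57079777e+00]), 'dq': array([ 1.54819971e-04, -8.76847151e-05,  2.72882930e-03, -5.09444576e-04,
       -6.07059852e-04, -1.13131102e-03]), 'effort': array([-1.99350757e-04, -5.40768278e+01,  3.40540302e+01,  1.11527124e-02,
        4.04732589e-05, -1.25301702e-05]), 'tool_pos': array([ 0.14414289, -0.58199353,  0.30311669]), 'orientation': array([ 9.92641132e-01,  1.21090755e-01, -8.71924120e-05, -7.77996471e-04]), 'contact_force': array([0.1158657 , 0.19408028, 0.5250846 ]), 'ft_torque': array([-0.00220829,  0.00229595, -0.01881172]), 'gripper_width': 0.08553000605503125}
```

```bash
ls pics
```

```text
side0.npz
side0.png
top0.npz
top0.png
```

View pics/top0.png

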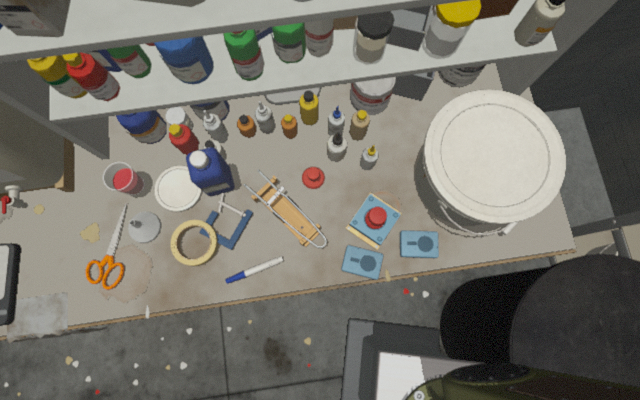

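View pics/side0.png

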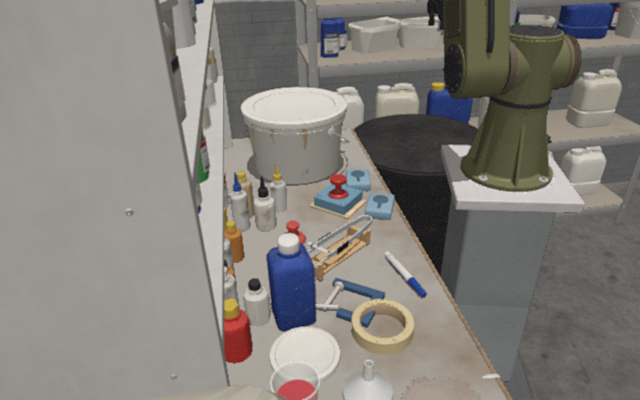

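Run:
```python
from h import *
im=cv2.imread('pics/top0.png'); cv2.imwrite('pics/z0.png',cv2.resize(im[150:290,230:450],None,fx=3.6,fy=3.6,interpolation=cv2.INTER_CUBIC))
im=cv2.imread('pics/side0.png'); cv2.imwrite('pics/z1.png',cv2.resize(im[160:300,270:420],None,fx=4,fy=4,interpolation=cv2.INTER_CUBIC))
print([proj('top',p) for p in([0,0,0],[.5,0,0],[.5,.3,0])])
for n in('top','side'):
    R,t,*_=cal(n);print(-R.T@t)
d=np.load('pics/top0.npz')['d'];P=pts('top',d)
for u,v in[(376,216),(390,205),(365,262),(418,243),(313,177),(290,215),(325,242),(255,190),(490,150),(200,60),(540,60),(300,260)]:print(u,v,P[v,u].round(3))
```

```text
[(np.float64(451.0990674672374), np.float64(436.1604427269867)), (np.float64(459.9231633079046), np.float64(202.41463290635824)), (np.float64(332.8793814498354), np.float64(188.4657244323328))]
[0.26573901 0.30370024 0.90255825]
[0.3713602  1.18433175 0.6086882 ]
376 216 [0.431 0.202 0.074]
390 205 [0.474 0.164 0.006]
365 262 [0.335 0.212 0.023]
418 243 [0.39  0.098 0.024]
313 177 [0.51  0.348 0.043]
290 215 [0.424 0.392 0.008]
325 242 [0.367 0.305 0.04 ]
255 190 [0.475 0.483 0.001]
490 150 [0.567 0.004 0.173]
200 60 [0.633 0.559 0.281]
540 60 [ 0.783 -0.101  0.162]
300 260 [0.324 0.356 0.002]
```

View pics/z0.png

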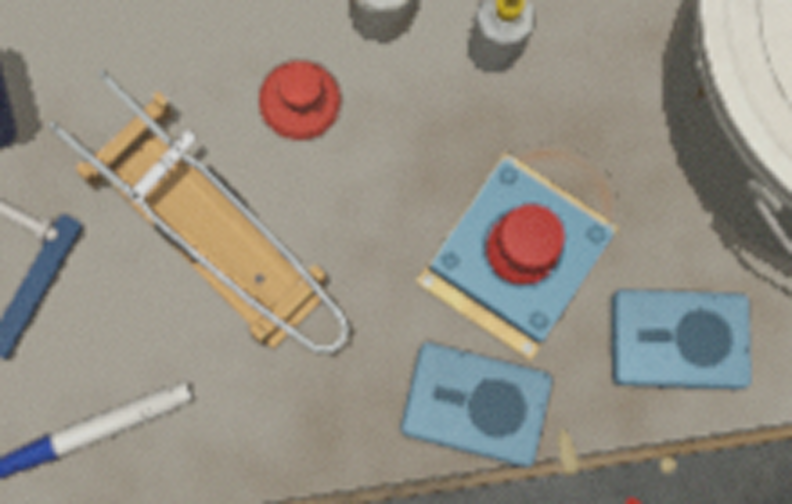

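View pics/z1.png

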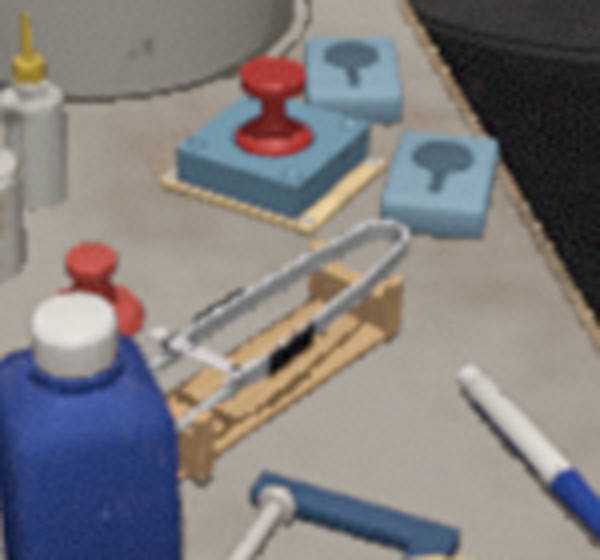

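Run:
```python
from h import *
print(ctrl.hold_point_z)
q=np.load('pics/top0.npz');im=q['im'];d=q['d'];P=pts('top',d)
hsv=cv2.cvtColor(im,cv2.COLOR_RGB2HSV)
z=P[...,2];x=P[...,0];y=P[...,1]
red=((hsv[...,0]<8)|(hsv[...,0]>172))&(hsv[...,1]>120)
m=red&(x<.48)&(x>.35)&(y<.28)&(y>.1)&(z>.066)
v,u=np.nonzero(m);print('head',len(u),ray('top',u.mean(),v.mean(),.074),P[m].mean(0),P[m].std(0))
m=red&(x<.6)&(x>.45)&(y<.42)&(y>.28); print('fin',P[m].mean(0),P[m].max(0),P[m].min(0))
blue=(hsv[...,0]>90)&(hsv[...,0]<112)&(hsv[...,1]>50)&(y<.3)&(y>0.03)&(x>.28)&(x<.55)&(z>.012)
n,l,s,c=cv2.connectedComponentsWithStats(blue.astype(np.uint8))
for i in range(1,n):
    if s[i,4]>100:
        vv,uu=np.nonzero((l==i)); zt=.03 if s[i,4]>1500 else .024
        W=np.array([ray('top',a,b,zt)[:2] for a,b in zip(uu,vv)]).astype(np.float32)
        print(s[i],np.median(P[vv,uu,2]),cv2.minAreaRect(W))
# pail
m=(z>.12)&(z<.2)&(y<.2)&(y>-.2)&(x>.35)&(x<.75); W=P[m][:,:2].astype(np.float32);print('pail',cv2.minEnclosingCircle(W[np.random.permutation(len(W))[:2000]]),P[m].min(0),P[m].max(0))
m=(z>.24)&(x>.4); print('shelf',P[m].min(0))
# tongs tips etc
for nm,u,v,h in[('tipR',259.2,170.3,.036),('tipL',245.3,185.3,.036),('bow',325.8,243.1,.04)]:
    print(nm,ray('top',u,v,h))
crop=im[160:255,235:340];
out=cv2.resize(crop[:,:,::-1],None,fx=6.2,fy=6.2,interpolation=cv2.INTER_NEAREST);cv2.imwrite('pics/z2.png',out)
out=cv2.resize(q['im'][160:255,235:340][:,:,::-1],None,fx=1,fy=1)
m=(x>.3)&(x<.55)&(y>.28)&(y<.5)
zz=np.clip(z*1000,0,60)[160:255,235:340];cv2.imwrite('pics/z3.png',cv2.resize(cv2.applyColorMap((zz*4).astype(np.uint8),cv2.COLORMAP_JET),None,fx=6.2,fy=6.2,interpolation=cv2.INTER_NEAREST))
```

```text
0.0539
head 239 [0.43233119 0.19997277 0.074     ] [0.43244504 0.1999188  0.0735253 ] [0.0093771  0.00941811 0.00163278]
fin [0.51561248 0.34965344 0.02122315] [0.5443318  0.37630949 0.0467136 ] [0.49433337 0.32539408 0.00253134]
[350 195  50  50 927] 0.03012665255435787 ((0.4334389865398407, 0.1984214186668396), (0.08252357691526413, 0.08478979766368866), 62.18184280395508)
[400 231  38  27 962] 0.02228424873359701 ((0.388530969619751, 0.09625773876905441), (0.05782240629196167, 0.08296558260917664), 3.925121784210205)
[342 246  41  33 969] 0.02247652951449951 ((0.33432066440582275, 0.21835371851921082), (0.0822664350271225, 0.05777636915445328), 82.05223083496094)
pail ((0.5593611598014832, -0.0015064342878758907), 0.13808093965053558) [ 0.42385816 -0.140154    0.12000732] [0.69611051 0.13231078 0.1822775 ]
shelf [ 0.50873203 -0.12294148  0.24000383]
tipR [0.51446287 0.47324386 0.036     ]
tipL [0.47554378 0.49957901 0.036     ]
bow [0.3646349  0.30249564 0.04      ]
```

View pics/z2.png

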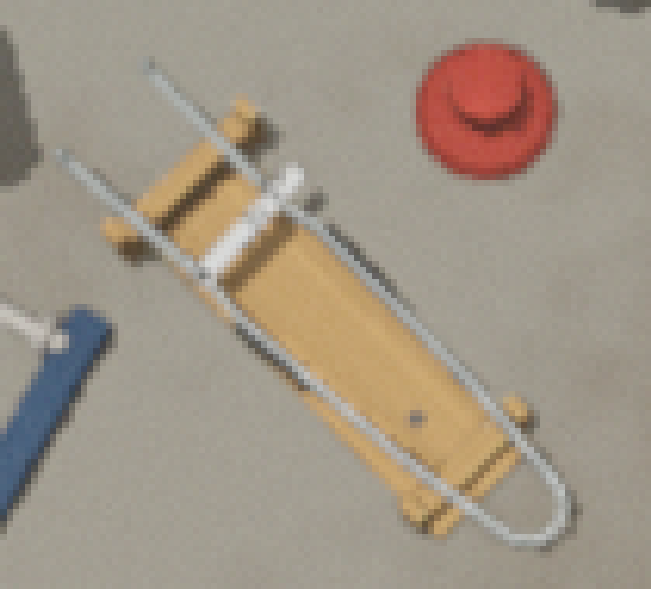

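View pics/z3.png

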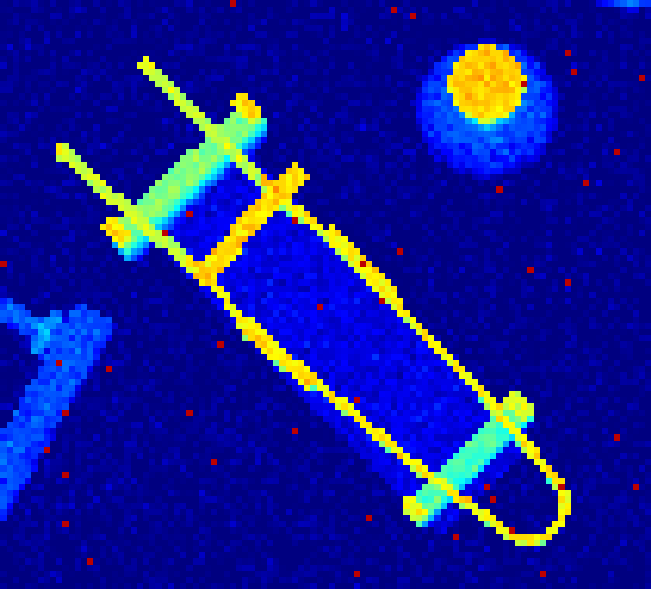

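```bash
cat > tg.py <<'E'
from h import *
def an(P,z0,th,o,lo=-.004,hi=.016):
    p=P.reshape(-1,3);c,s=np.cos(th),np.sin(th)
    dx=p[:,0]-o[0];dy=p[:,1]-o[1]
    return np.stack([dx*c+dy*s,-dx*s+dy*c,p[:,2]-z0],1)
E
python3 - <<'E'
from tg import *
q=np.load('pics/top0.npz');P=pts('top',q['d'])
th=np.radians(56.6);h=np.array([np.cos(th),np.sin(th)]);l=np.array([-h[1],h[0]])
tl=np.array([.47554,.49958]);o=tl-.110*h-.0145*l
print(o)
T=an(P,.034,th,o)
T=T[(T[:,2]>-.002)&(T[:,2]<.02)&(abs(T[:,0])<.14)&(abs(T[:,1])<.06)]
for x in np.arange(-.125,.12,.005):
    w=T[(T[:,0]>=x)&(T[:,0]<x+.005)]
    L=w[w[:,1]>0];Rr=w[w[:,1]<=0]
    f=lambda a:('%d y %.1f..%.1f med %.1f z %.1f'%(len(a),a[:,1].min()*1e3,a[:,1].max()*1e3,np.median(a[:,1])*1e3,np.median(a[:,2])*1e3)) if len(a) else '-'
    print('%.1f'%(x*1e3),f(L),'|',f(Rr))
E
```

```text
[0.42709241 0.39976476]
-125.0 - | -
-120.0 3 y 1.2..7.6 med 4.3 z 5.6 | -
-115.0 7 y 2.7..13.5 med 10.2 z 6.5 | 8 y -8.8..-0.3 med -4.6 z 6.1
-110.0 4 y 13.3..15.9 med 14.5 z 5.3 | 3 y -10.4..-7.3 med -7.9 z 5.7
-105.0 4 y 15.5..17.0 med 16.5 z 5.2 | 3 y -10.6..-9.1 med -9.3 z 7.7
-100.0 3 y 15.1..16.6 med 15.5 z 6.7 | 3 y -11.6..-9.8 med -10.9 z 6.1
-95.0 4 y 14.8..17.8 med 16.3 z 5.5 | 5 y -13.3..-10.1 med -11.4 z 5.9
-90.0 3 y 15.8..17.6 med 17.2 z 4.4 | 4 y -14.1..-11.2 med -12.9 z 5.6
-85.0 4 y 16.0..18.6 med 17.8 z 8.2 | 5 y -22.7..-12.9 med -14.4 z 3.8
-80.0 6 y 16.4..30.1 med 20.3 z 5.0 | 9 y -24.6..-13.2 med -21.3 z 4.5
-75.0 11 y 16.1..33.2 med 29.9 z 4.0 | 11 y -25.3..-13.3 med -19.9 z 4.1
-70.0 7 y 17.1..31.5 med 19.0 z 5.7 | 5 y -17.7..-14.7 med -15.9 z 5.2
-65.0 5 y 16.8..19.8 med 18.7 z 5.3 | 3 y -17.6..-15.9 med -16.6 z 7.8
-60.0 3 y 17.9..19.8 med 19.7 z 6.0 | 3 y -18.6..-16.8 med -18.2 z 5.0
-55.0 3 y 17.6..19.0 med 17.6 z 4.9 | 3 y -18.6..-17.0 med -17.1 z 7.2
-50.0 4 y 17.2..19.8 med 18.9 z 7.2 | 3 y -19.4..-17.9 med -18.9 z 5.8
-45.0 5 y 16.9..20.0 med 18.4 z 6.
[... 1529 characters left out ...]
.6 med 15.0 z 2.0 | 17 y -44.5..-14.4 med -35.5 z 1.8
70.0 15 y 2.9..25.8 med 14.3 z 2.3 | 28 y -45.1..-0.2 med -26.9 z -0.1
75.0 17 y 4.2..25.6 med 16.0 z 3.8 | 18 y -43.6..-0.7 med -22.3 z -0.2
80.0 7 y 12.0..25.1 med 15.3 z 2.8 | 6 y -30.3..-26.9 med -28.5 z 1.2
85.0 5 y 11.8..16.5 med 14.7 z 3.1 | 3 y -30.5..-27.2 med -28.9 z 2.7
90.0 5 y 12.9..16.4 med 14.2 z 2.8 | 6 y -31.5..-27.6 med -29.4 z 2.4
95.0 4 y 12.5..15.3 med 14.1 z 3.7 | 3 y -31.4..-28.5 med -29.5 z 2.3
100.0 5 y 11.7..15.4 med 13.5 z 2.5 | 5 y -32.2..-28.7 med -30.2 z 1.3
105.0 4 y 11.3..14.9 med 13.1 z 2.2 | 6 y -32.5..-29.2 med -30.7 z 2.6
110.0 7 y 10.9..15.9 med 12.8 z 3.4 | 3 y -32.6..-29.4 med -31.0 z 4.7
115.0 - | -
```

>>> move_arm --deltas "0 0 0 -1; 0 0 0 0; 0 0 0 0" --gripper 100 --squeeze 20

```text
time_s: 0.35
tool_pos: [0.1442, -0.5822, 0.3035]
orientation: [0.987, 0.16, -0.0, -0.0]
contact_force: [0.4, 0.9, -0.4]
gripper_width: 0.0853
```

Run:
```python
from h import *
print(ctrl.sense()['joint_positions'])
# plan: per-row deltas for arc path
psi=0.243+.08
# waypoints in polar: from (.144,-.582) to above grip
```

```text
[-1.32799067e+00  3.13847643e-01 -4.75290659e-02  1.21021966e+00
 -1.69186075e-05  1.49265378e+00]
```

```bash
cat > plan.py <<'E'
import numpy as np
def plan(p,psi,way,tw,nt):
    # way: list of world (x,y,z); twist tw per row for nt rows
    rows=[];p=np.array(p,float);k=0
    for w in way:
        w=np.array(w,float);n=int(np.ceil(np.abs(np.linalg.norm(w-p))/.0245))
        for i in range(n):
            d=(w-p)/(n-i); c,s=np.cos(psi),np.sin(psi)
            t=tw if k<nt else 0
            r=[round((d[0]*c+d[1]*s)/.025,2),round((d[0]*s-d[1]*c)/.025,2),round(-d[2]/.025,2),t]
            rows.append(r); e=.025*np.array(r[:3])
            p=p+np.array([e[0]*c+e[1]*s,e[0]*s-e[1]*c,-e[2]]); psi-=.08*t;k+=1
    for i in range(0,len(rows),12):print('; '.join(' '.join('%g'%a for a in r) for r in rows[i:i+12]))
    print('end',p.round(4),psi)
E
python3 - <<'E'
from h import *
from plan import plan
q=np.load('pics/top0.npz');P=pts('top',q['d'])
for u,v in[(55,118),(150,105),(250,90),(350,75),(450,62),(550,48),(372,92),(405,88),(400,30),(600,120)]:print(u,v,P[v-3:v+4,u,:].reshape(-1,3)[[0,21,42]].round(3).tolist())
a=np.radians([-76,-60,-45,-30,-15,0,15,28,38])
R=[.6,.55,.52,.49,.46,.46,.48,.53,.57]
W=[(r*np.cos(t),r*np.sin(t),.304) for r,t in zip(R,a)][1:]+[(.429,.402,.304)]
plan([.1442,-.5822,.3035],.323,W,-1,46)
E
```

```text
Traceback (most recent call last):
IndexError: index 21 is out of bounds for axis 0 with size 7
```

Run:
```python
from h import *
from plan import plan
q=np.load('pics/top0.npz');P=pts('top',q['d'])
for u,v in[(55,118),(150,105),(250,90),(350,75),(450,62),(550,48),(372,92),(405,88),(400,30),(600,120)]:print(u,v,P[[v-4,v,v+4],u,:].round(3).tolist())
a=np.radians([-76,-60,-45,-30,-15,0,15,28,38])
R=[.6,.55,.52,.49,.46,.46,.48,.53,.57]
W=[(r*np.cos(t),r*np.sin(t),.304) for r,t in zip(R,a)][1:]+[(.429,.402,.304)]
plan([.1442,-.5822,.3035],.323,W,-1,46)
```

```text
55 118 [[0.528, 0.835, 0.22], [0.519, 0.832, 0.221], [0.516, 0.839, 0.209]]
150 105 [[0.573, 0.662, 0.221], [0.565, 0.661, 0.22], [0.563, 0.666, 0.207]]
250 90 [[0.625, 0.479, 0.221], [0.616, 0.477, 0.222], [0.612, 0.478, 0.214]]
350 75 [[0.678, 0.293, 0.221], [0.669, 0.292, 0.221], [0.663, 0.291, 0.218]]
450 62 [[0.728, 0.103, 0.219], [0.72, 0.103, 0.219], [0.715, 0.101, 0.213]]
550 48 [[0.781, -0.09, 0.218], [0.77, -0.088, 0.221], [0.765, -0.091, 0.216]]
372 92 [[0.715, 0.238, 0.098], [0.705, 0.237, 0.099], [0.698, 0.236, 0.095]]
405 88 [[0.756, 0.158, 0.059], [0.758, 0.154, 0.038], [0.756, 0.151, 0.022]]
400 30 [[0.746, 0.212, 0.273], [0.743, 0.211, 0.267], [0.743, 0.208, 0.255]]
600 120 [[1.14, -0.83, -0.701], [1.127, -0.838, -0.714], [1.11, -0.84, -0.717]]
0.9 -0.34 -0 -1; 0.92 -0.26 -0 -1; 0.94 -0.19 -0 -1; 0.96 -0.11 -0.01 -1; 0.96 -0.04 -0 -1; 0.96 0.04 -0.01 -1; 0.96 0.12 -0 -1; 0.95 0.02 -0 -1; 0.95 0.09 -0 -1; 0.94 0.17 -0 -1; 0.92 0.24 -0 -1; 0.89 0.32 -0 -1
0.87 0.39 -0 -1; 0.88 0.2 -0 -1; 0.86 0.27 -0 -1; 0.83 0.34 -0 -1; 0.81 0.4 -0 -1; 0.77 0.47 -0 -1; 0.73 0.53 -0 -1; 0.77 0.35 -0 -1; 0.74 0.41 -0 -1; 0.71 0.47 -0 -1; 0.67 0.53 -0 -1; 0.62 0.58 -0 -1
0.57 0.63 -0 -1; 0.61 0.74 -0 -1; 0.55 0.79 -0 -1; 0.48 0.83 -0 -1; 0.42 0.87 -0 -1; 0.35 0.9 -0 -1; 0.31 0.77 -0 -1; 0.25 0.79 -0 -1; 0.19 0.8 -0 -1; 0.12 0.82 -0 -1; 0.06 0.83 -0 -1; -0.01 0.82 -0 -1
-0.08 0.83 -0 -1; -0.14 0.82 -0 -1; -0.21 0.8 -0 -1; -0.27 0.79 -0 -1; -0.34 0.76 -0 -1; -0.4 0.73 -0 -1; -0.29 0.78 -0 -1; -0.35 0.75 -0 -1; -0.41 0.72 -0 -1; -0.47 0.69 -0 -1; -0.53 0.64 -0 0; -0.34 0.65 -0 0
-0.34 0.65 -0 0; -0.34 0.64 -0 0
end [0.4291 0.402  0.304 ] 4.003000000000002
```

>>> move_arm --deltas "0.9 -0.34 0 -1; 0.92 -0.26 0 -1; 0.94 -0.19 0 -1; 0.96 -0.11 0 -1; 0.96 -0.04 0 -1; 0.96 0.04 0 -1; 0.96 0.12 0 -1; 0.95 0.02 0 -1; 0.95 0.09 0 -1; 0.94 0.17 0 -1; 0.92 0.24 0 -1; 0.89 0.32 0 -1"

```text
time_s: 1.35
tool_pos: [0.3528, -0.385, 0.3038]
orientation: [0.801, 0.599, 0.0, -0.0]
contact_force: [-0.1, 0.3, 0.2]
gripper_width: 0.0851
```

>>> move_arm --deltas "0.87 0.39 0 -1; 0.88 0.2 0 -1; 0.86 0.27 0 -1; 0.83 0.34 0 -1; 0.81 0.4 0 -1; 0.77 0.47 0 -1; 0.73 0.53 0 -1; 0.77 0.35 0 -1; 0.74 0.41 0 -1; 0.71 0.47 0 -1; 0.67 0.53 0 -1; 0.62 0.58 0 -1"

```text
time_s: 2.35
tool_pos: [0.441, -0.1393, 0.3039]
orientation: [0.434, 0.901, 0.0, -0.0]
contact_force: [0.7, 0.6, 1.0]
gripper_width: 0.0856
```

>>> move_arm --deltas "0.57 0.63 0 -1; 0.61 0.74 0 -1; 0.55 0.79 0 -1; 0.48 0.83 0 -1; 0.42 0.87 0 -1; 0.35 0.9 0 -1; 0.31 0.77 0 -1; 0.25 0.79 0 -1; 0.19 0.8 0 -1; 0.12 0.82 0 -1; 0.06 0.83 0 -1; 0 0.82 0 -1"

```text
time_s: 3.35
tool_pos: [0.4635, 0.1249, 0.3039]
orientation: [-0.032, 0.999, 0.0, 0.0]
contact_force: [0.5, -0.1, -0.2]
gripper_width: 0.0855
```

>>> move_arm --deltas "-0.08 0.83 0 -1; -0.14 0.82 0 -1; -0.21 0.8 0 -1; -0.27 0.79 0 -1; -0.34 0.76 0 -1; -0.4 0.73 0 -1; -0.29 0.78 0 -1; -0.35 0.75 0 -1; -0.41 0.72 0 -1; -0.47 0.69 0 -1; 0 0 0 0; 0 0 0 0"

```text
time_s: 4.35
tool_pos: [0.4524, 0.331, 0.3036]
orientation: [-0.417, 0.909, -0.0, -0.0]
contact_force: [-0.4, -0.0, 1.0]
gripper_width: 0.0854
```

Run:
```python
from h import *
s=ctrl.sense();print(s['time_s'],s['joint_positions'],s['tool_pos'],s['orientation'],s['contact_force']); q=s['orientation'];psi=2*np.arctan2(q[1],q[0]);print(np.degrees(psi)%360)
grab('top','top1');grab('side','side1')
```

```text
4.35 [ 6.31727129e-01  2.39657393e-01 -1.45615718e-01  1.18602429e+00
 -2.35428847e-04 -2.29077411e-01] [0.45240381 0.33097718 0.30360368] [-4.17236429e-01  9.08797934e-01 -1.65436485e-04 -2.21939268e-04] [-0.44529538 -0.01028189  0.96696614]
229.32047051255373
```

View pics/side1.png

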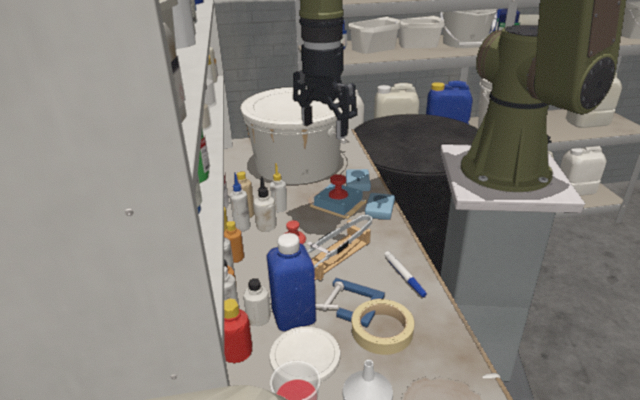

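Run:
```python
from h import *
from plan import plan
s=ctrl.sense();q=s['orientation'];psi=(2*np.arctan2(q[1],q[0]))%(2*np.pi)
plan(s['tool_pos'],psi,[(.4287,.3999,.29)],-.72,2)
plan((.4287,.3999,.29),np.radians(235.9),[(.4287,.3999,.12),(.4287,.3999,.084)],0,2)
```

```text
-0.37 0.64 0.14 -0.72; -0.41 0.62 0.14 -0.72; -0.45 0.59 0.13 0; -0.45 0.59 0.14 0
end [0.4287 0.4    0.29  ] 4.116155402757636
-0 0 0.97 0; -0 0 0.97 0; -0 0 0.97 0; -0 0 0.97 0; -0 0 0.97 0; -0 0 0.98 0; -0 0 0.97 0; -0 0 0.72 0; -0 0 0.72 0
end [0.4287 0.3999 0.084 ] 4.117231705454624
```

>>> move_arm --deltas "-0.37 0.64 0.14 -0.72; -0.41 0.62 0.14 -0.72; -0.45 0.59 0.14 0; -0.45 0.59 0.14 0; 0 0 1 0; 0 0 1 0; 0 0 1 0; 0 0 1 0; 0 0 1 0; 0 0 1 0; 0 0 0 0; 0 0 0 0"

```text
time_s: 5.45
tool_pos: [0.4282, 0.3988, 0.1391]
orientation: [-0.468, 0.884, -0.001, -0.002]
contact_force: [-0.2, 0.0, 0.6]
gripper_width: 0.0855
```

Run:
```python
from h import *
s=ctrl.sense();q=s['orientation'];psi=(2*np.arctan2(q[1],q[0]))%(2*np.pi);print(s['tool_pos'],np.degrees(psi))
im,_=grab('side','side2');cv2.imwrite('pics/z4.png',cv2.resize(im[150:300,240:440,::-1],None,fx=4,fy=4,interpolation=cv2.INTER_CUBIC))
```

```text
[0.42823368 0.39882161 0.13908083] 235.8288347204468
```

View pics/z4.png

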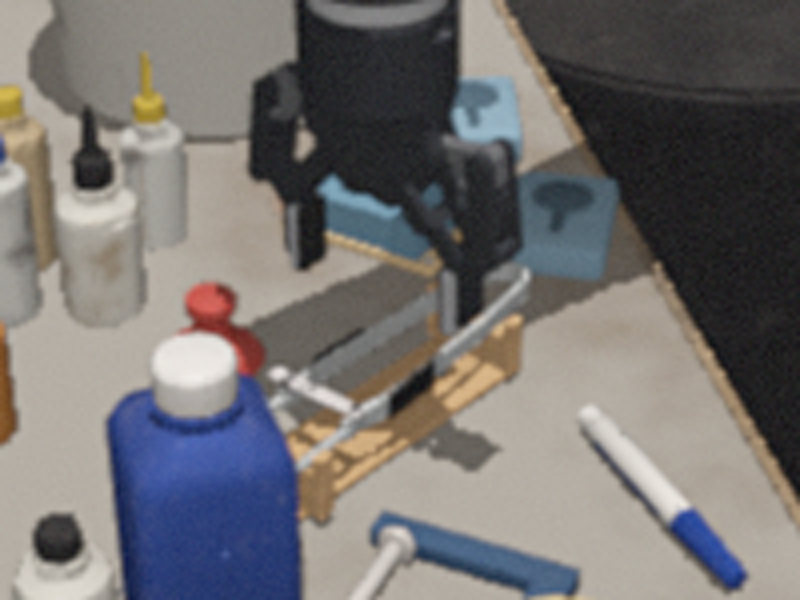

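>>> move_arm --deltas "0 0 0.6 0; 0 0 0.6 0; 0 0 0.6 0; 0 0 0.4 0; 0 0 0 0; 0 0 0 0"

```text
time_s: 6.0
tool_pos: [0.4292, 0.4006, 0.0859]
orientation: [-0.469, 0.883, 0.0, 0.0]
contact_force: [-0.9, -0.2, -0.1]
gripper_width: 0.0856
```

Run:
```python
from h import *
im,_=grab('side','side3');cv2.imwrite('pics/z5.png',cv2.resize(im[190:290,280:400,::-1],None,fx=6,fy=6,interpolation=cv2.INTER_CUBIC))
```

```text
(no output)
```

View pics/z5.png

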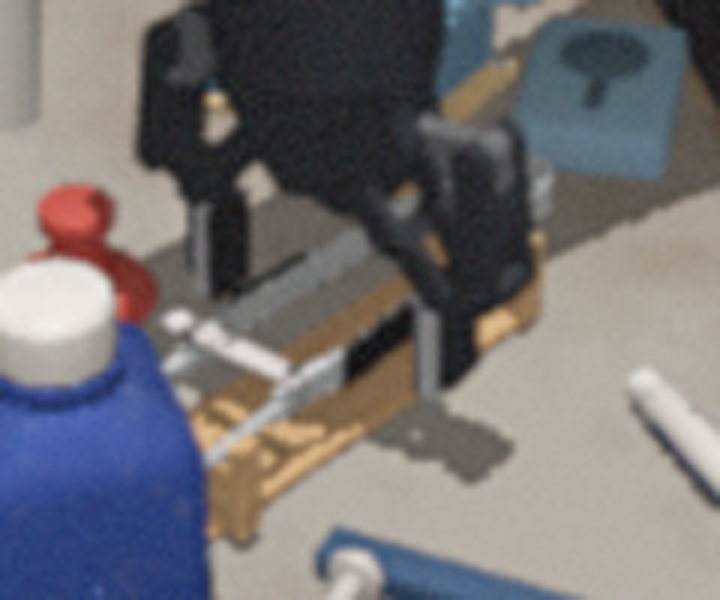

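>>> move_arm --deltas "0 0 0 0; 0 0 0 0; 0 0 0 0; 0 0 0 0; 0 0 0 0; 0 0 0 0" --gripper 57

```text
time_s: 6.55
tool_pos: [0.4291, 0.4008, 0.0855]
orientation: [-0.469, 0.883, 0.0, 0.001]
contact_force: [0.6, -0.8, 3.2]
gripper_width: 0.0488
```

>>> move_arm --deltas "0 0 0 0; 0 0 0 0; 0 0 0 0; 0 0 0 0; 0 0 0 0; 0 0 0 0" --gripper 49

```text
time_s: 7.05
tool_pos: [0.429, 0.4012, 0.0859]
orientation: [-0.469, 0.883, 0.001, 0.001]
contact_force: [-1.2, 0.1, 8.8]
gripper_width: 0.042
```

Run:
```python
from h import *
im,_=grab('side','side4');cv2.imwrite('pics/z6.png',cv2.resize(im[190:290,280:400,::-1],None,fx=6,fy=6,interpolation=cv2.INTER_CUBIC))
im,_=grab('top','top4');cv2.imwrite('pics/z7.png',cv2.resize(im[150:260,230:350,::-1],None,fx=5,fy=5,interpolation=cv2.INTER_CUBIC))
print(ctrl.sense()['gripper_width'])
```

```text
0.04218852469901014
```

View pics/z6.png

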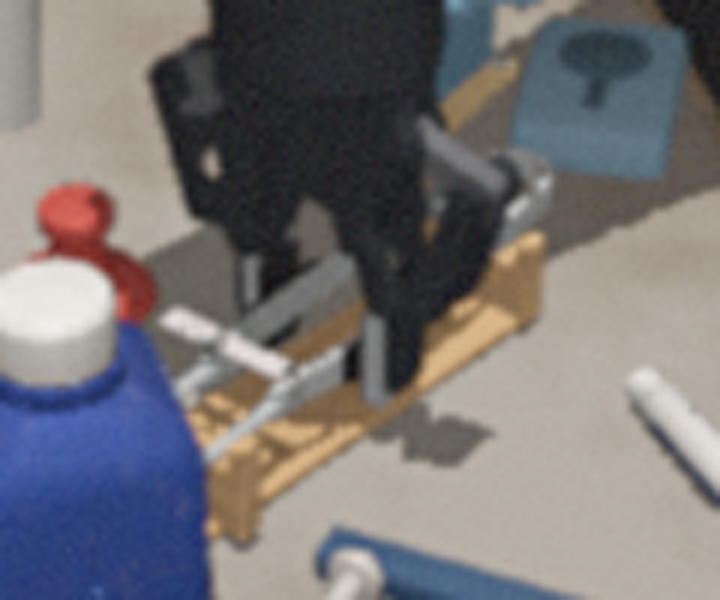

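View pics/z7.png

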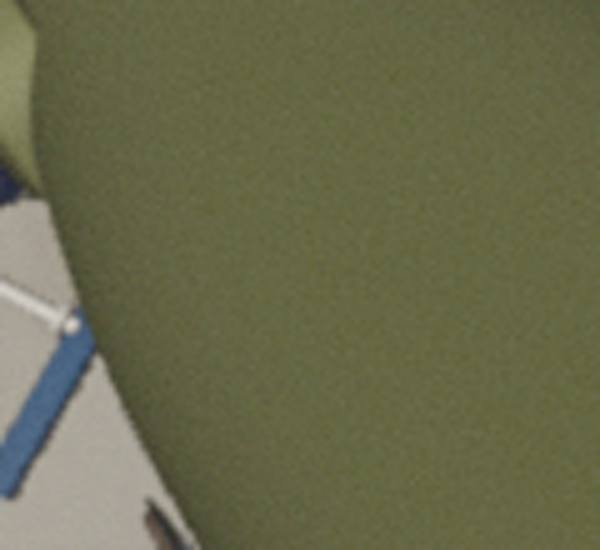

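>>> move_arm --deltas "0 0 -0.2 0; 0 0 -0.2 0; 0 0 -0.4 0; 0 0 -0.5 0; 0 0 -0.6 0; 0 0 -0.6 0; 0 0 -0.5 0; 0 0 -0.3 0; 0 0 0 0; 0 0 0 0; 0 0 0 0; 0 0 0 0"

```text
time_s: 8.15
tool_pos: [0.4282, 0.4, 0.1664]
orientation: [-0.469, 0.883, -0.0, -0.001]
contact_force: [0.5, 1.2, -1.2]
gripper_width: 0.0419
```

Run:
```python
from h import *
im,_=grab('side','side5');cv2.imwrite('pics/z8.png',cv2.resize(im[150:290,240:400,::-1],None,fx=5,fy=5,interpolation=cv2.INTER_CUBIC)[:600])
print([ctrl.sense()['gripper_width'] for _ in range(3)])
```

```text
[0.0419467112391525, 0.0419467112391525, 0.0419467112391525]
```

View pics/z8.png

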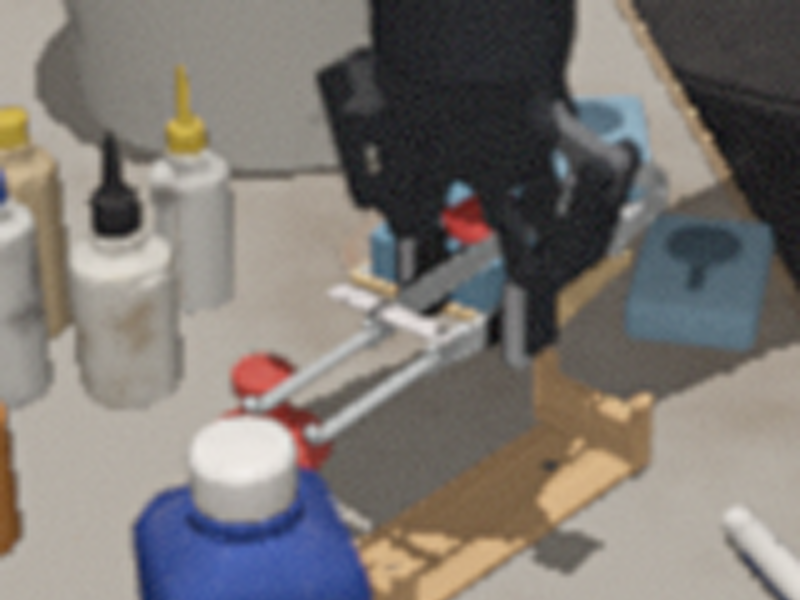

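```bash
cat > tips.py <<'E'
from h import *
def pose():
    s=ctrl.sense();q=s['orientation'];return np.array(s['tool_pos']),(2*np.arctan2(q[1],q[0]))%(2*np.pi)
def pred(dz=.051,pts_=((.11,.0145,0),(.11,-.0145,0),(.038,.0145,.008),(-.12,0,0))):
    t,psi=pose();th=psi-np.pi;h=np.array([np.cos(th),np.sin(th)]);l=np.array([-h[1],h[0]])
    return [np.r_[t[:2]+a*h+b*l,t[2]-dz+c] for a,b,c in pts_]
E
python3 - <<'E'
from tips import *
t,psi=pose();print(t,np.degrees(psi))
q=np.load('pics/side5.npz');P=pts('side',q['d']);im=q['im']
for X in pred():
    u,v=proj('side',X);print(X.round(4),round(u,1),round(v,1),'zoom',round((u-240)*5),round((v-150)*5))
th=psi-np.pi;h=np.array([np.cos(th),np.sin(th)]);l=np.array([-h[1],h[0]])
p=P.reshape(-1,3);a=(p[:,:2]-t[:2])@h;b=(p[:,:2]-t[:2])@l
m=(p[:,2]>.095)&(p[:,2]<.145)&(abs(b)<.045)&(a>.022)&(a<.125)
a,b,z=a[m],b[m],p[m,2]
for x in np.arange(.02,.125,.005):
    k=(a>=x)&(a<x+.005)
    for nm,s in(('L',b>0),('R',b<=0)):
        w=k&s
        if w.sum():print('%s %.0f n%d b %.1f (%.1f..%.1f) z %.1f..%.1f med %.1f'%(nm,x*1e3,w.sum(),np.median(b[w])*1e3,b[w].min()*1e3,b[w].max()*1e3,z[w].min()*1e3,z[w].max()*1e3,np.median(z[w])*1e3))
E
```

```text
[0.42823394 0.39999556 0.16643903] 235.9407967388997
[0.4778 0.4992 0.1154] 302.3 238.0 zoom 311 440
[0.5019 0.483  0.1154] 290.0 232.3 zoom 250 411
[0.4375 0.4396 0.1234] 327.8 216.3 zoom 439 331
[0.361  0.3006 0.1154] 369.7 184.2 zoom 648 171
L 20 n6 b 18.8 (16.1..20.0) z 111.0..120.9 med 117.3
R 20 n1 b -16.1 (-16.1..-16.1) z 122.6..122.6 med 122.6
L 25 n12 b 17.4 (16.5..19.4) z 109.7..122.0 med 116.5
R 25 n6 b -14.0 (-16.5..-13.4) z 110.9..122.3 med 121.3
L 30 n15 b 17.0 (0.0..18.4) z 111.6..124.0 med 118.5
R 30 n12 b -13.2 (-33.7..-4.7) z 111.3..127.0 med 123.4
L 35 n23 b 15.5 (2.0..18.9) z 113.7..125.2 med 123.0
R 35 n33 b -14.0 (-36.1..-0.4) z 110.5..126.6 med 123.4
L 40 n20 b 14.2 (0.6..18.6) z 111.3..125.3 med 122.1
R 40 n30 b -13.3 (-35.4..-1.4) z 109.3..127.2 med 122.5
L 45 n8 b 16.5 (15.4..17.3) z 112.0..121.7 med 117.0
R 45 n9 b -13.0 (-14.9..-10.9) z 111.4..121.6 med 118.0
L 50 n7 b 16.8 (13.6..18.5) z 114.8..119.4 med 117.2
R 50 n7 b -12.3 (-13.4..-10.9) z 113.4..118.8 med 116.7
L 55 n6 b 16.4 (14.4..18.3) z 115.7..118.6 med 117.2
R 55 n7 b -13.8 (-16.0..-11.9) z 113.0
[... 522 characters left out ...]
 (-16.2..-11.9) z 115.2..118.7 med 117.6
L 85 n6 b 15.4 (13.9..17.1) z 115.8..118.4 med 117.6
R 85 n8 b -13.6 (-15.7..-12.6) z 114.2..118.1 med 116.1
L 90 n7 b 16.8 (13.4..18.0) z 114.3..118.3 med 116.3
R 90 n5 b -12.9 (-14.7..-11.8) z 112.1..118.2 med 116.3
L 95 n6 b 15.5 (14.2..17.1) z 113.8..118.6 med 116.1
R 95 n6 b -13.0 (-14.1..-11.6) z 116.0..119.1 med 116.9
L 100 n6 b 15.6 (12.8..16.7) z 115.9..119.4 med 117.4
R 100 n6 b -13.1 (-13.5..-11.8) z 114.0..119.1 med 116.8
L 105 n7 b 15.3 (13.1..17.3) z 114.6..120.6 med 116.4
R 105 n9 b -13.8 (-16.8..-12.2) z 115.0..121.6 med 118.0
L 110 n6 b 14.0 (12.6..16.6) z 115.1..119.6 med 118.6
R 110 n3 b -12.7 (-15.4..-11.9) z 118.6..119.8 med 119.3
```

Run:
```python
from tips import *
from plan import plan
t,psi=pose()
plan(t,psi,[(.31,.276,.1665)],0,0)
q=np.load('pics/side0.npz');im=q['im'];P=pts('side',q['d'])
hsv=cv2.cvtColor(im,cv2.COLOR_RGB2HSV);red=((hsv[...,0]<8)|(hsv[...,0]>172))&(hsv[...,1]>120)
x,y,z=P[...,0],P[...,1],P[...,2]
base=red&(x<.5)&(x>.38)&(y<.26)&(y>.13)
m=base&(z>.071);print(m.sum(),P[m].mean(0),P[m].min(0),P[m].max(0))
v,u=np.nonzero(m);print(ray('side',u.mean(),v.mean(),.074))
m=base&(z>.046)&(z<.058);print('neck',m.sum(),P[m].mean(0),P[m][:,0].min(),P[m][:,0].max())
```

```text
0.97 0.16 -0 0; 0.96 0.16 -0 0; 0.97 0.16 -0 0; 0.96 0.17 -0 0; 0.97 0.16 -0 0; 0.96 0.17 -0 0; 0.97 0.16 -0 0
end [0.31   0.2759 0.1664] 4.1179437428725
120 [0.43394586 0.20284848 0.07437509] [0.41679077 0.18040165 0.07109719] [0.45212926 0.22061736 0.07768986]
[0.43397653 0.20224398 0.074     ]
neck 20 [0.43312697 0.20482086 0.05177435] 0.42841399704889693 0.4379228078920067
```

>>> move_arm --deltas "0.5 0.08 0 0; 0.97 0.16 0 0; 0.97 0.16 0 0; 0.97 0.16 0 0; 0.97 0.16 0 0; 0.97 0.16 0 0; 0.8 0.16 0 0; 0.6 0.12 0 0; 0 0 0 0.5; 0 0 0 1; 0 0 0 1; 0 0 0 1"

```text
time_s: 9.2
tool_pos: [0.3099, 0.2766, 0.1671]
orientation: [-0.339, 0.941, -0.0, -0.0]
contact_force: [-0.1, 0.1, 0.0]
gripper_width: 0.0419
```

>>> move_arm --deltas "0 0 0 1; 0 0 0 1; 0 0 0 1; 0 0 0 1; 0 0 0 1; 0 0 0 1; 0 0 0 1; 0 0 0 1; 0 0 0 1; 0 0 0 1; 0 0 0 1; 0 0 0 1"

```text
time_s: 10.2
tool_pos: [0.3099, 0.2766, 0.1669]
orientation: [0.133, 0.991, -0.0, -0.0]
contact_force: [-0.0, -0.3, -0.9]
gripper_width: 0.0423
```

>>> move_arm --deltas "0 0 0 1; 0 0 0 1; 0 0 0 1; 0 0 0 0.7; 0 0 0 0; 0 0 0 0; 0 0 0 0; 0 0 0 0"

```text
time_s: 10.87
tool_pos: [0.3101, 0.2768, 0.1672]
orientation: [0.276, 0.961, -0.0, -0.0]
contact_force: [0.3, -0.2, -0.4]
gripper_width: 0.0422
```

```bash
cat > look.py <<'E'
import sys
from tips import *
tag=sys.argv[1]
t,psi=pose();print(t,np.degrees(psi),ctrl.sense()['gripper_width'],ctrl.sense()['time_s'])
im,_=grab('side','s'+tag);im2,_=grab('top','t'+tag)
cv2.imwrite(f'pics/zs{tag}.png',cv2.resize(im[130:250,300:440,::-1],None,fx=5,fy=5,interpolation=cv2.INTER_CUBIC))
cv2.imwrite(f'pics/zt{tag}.png',cv2.resize(im2[160:300,300:440,::-1],None,fx=4,fy=4,interpolation=cv2.INTER_CUBIC))
for X in pred(): print(X.round(4),[round(a,1) for a in proj('side',X)],[round(a,1) for a in proj('top',X)])
E
python3 look.py A
```

```text
[0.31008034 0.2767885  0.16724751] 147.9962828466806 0.04221288973668619 10.8667
[0.4111 0.2308 0.1163] [np.float64(347.1), np.float64(167.9)] [np.float64(364.0), np.float64(220.1)]
[0.3957 0.2062 0.1163] [np.float64(354.4), np.float64(163.1)] [np.float64(375.5), np.float64(228.9)]
[0.35   0.269  0.1243] [np.float64(375.0), np.float64(173.4)] [np.float64(342.4), np.float64(247.5)]
[0.2084 0.3405 0.1163] [np.float64(446.7), np.float64(195.4)] [np.float64(297.8), np.float64(316.9)]
```

View pics/zsA.png

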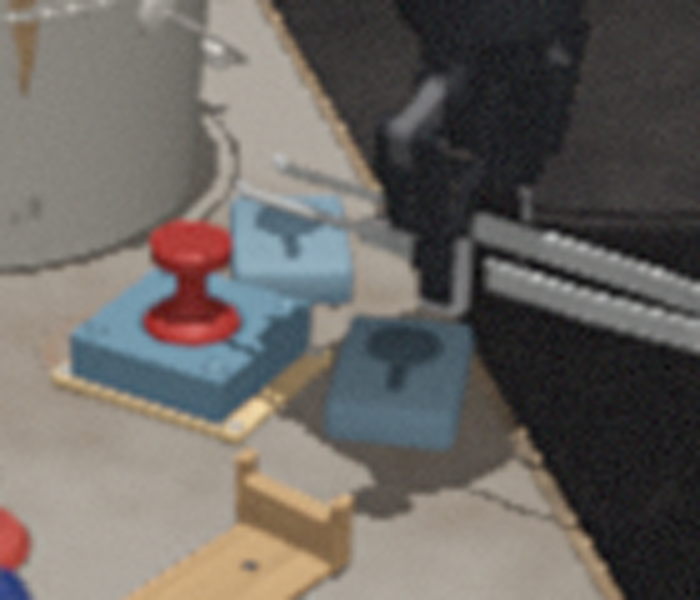

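View pics/ztA.png

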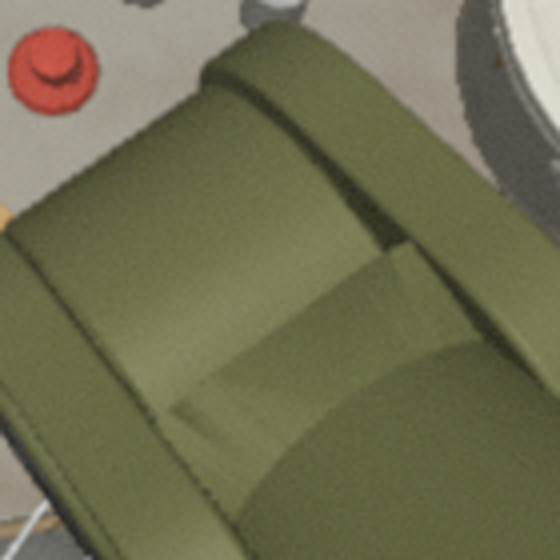

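```bash
cat > meas.py <<'E'
import sys
from tips import *
tag=sys.argv[1]
t,psi=pose();th=psi-np.pi;h=np.array([np.cos(th),np.sin(th)]);l=np.array([-h[1],h[0]]);tz=t[2]-.051
q=np.load(f'pics/s{tag}.npz');im=q['im'];P=pts('side',q['d']);p=P.reshape(-1,3)
hsv=cv2.cvtColor(im,cv2.COLOR_RGB2HSV);red=(((hsv[...,0]<8)|(hsv[...,0]>172))&(hsv[...,1]>120)).reshape(-1)
a=(p[:,:2]-t[:2])@h;b=(p[:,:2]-t[:2])@l
m=(abs(p[:,2]-tz)<.012)&(abs(b)<.03)&(a>.045)&(a<.125)&~red
for x in np.arange(.045,.125,.01):
    for nm,s in(('L',b>0),('R',b<=0)):
        w=m&s&(a>=x)&(a<x+.01)
        if w.sum():print('%s %.0f n%d b %.1f (%.1f..%.1f) z-tz med %.1f max %.1f amax %.1f'%(nm,x*1e3,w.sum(),np.median(b[w])*1e3,b[w].min()*1e3,b[w].max()*1e3,np.median(p[w,2]-tz)*1e3,(p[w,2]-tz).max()*1e3,a[w].max()*1e3))
c=red&(p[:,0]<.5)&(p[:,0]>.38)&(p[:,1]<.26)&(p[:,1]>.13)
for lo,hi in((.0,.045),(.046,.059),(.0605,.071),(.0715,.09)):
    w=c&(p[:,2]>lo)&(p[:,2]<hi)
    if w.sum():print(lo,w.sum(),'a %.1f..%.1f b %.1f..%.1f'%(a[w].min()*1e3,a[w].max()*1e3,b[w].min()*1e3,b[w].max()*1e3),'med',p[w].mean(0).round(4), 'x',p[w,0].min().round(4),p[w,0].max().round(4))
E
python3 meas.py A
```

```text
L 45 n12 b 14.8 (11.5..18.2) z-tz med 1.7 max 5.8 amax 53.5
R 45 n2 b -13.6 (-14.6..-12.6) z-tz med 1.0 max 1.6 amax 53.2
L 55 n12 b 15.6 (12.9..17.7) z-tz med 1.8 max 5.0 amax 64.6
R 55 n11 b -14.6 (-16.8..-12.9) z-tz med 1.4 max 3.9 amax 65.0
L 65 n8 b 15.3 (14.1..17.1) z-tz med 1.6 max 4.1 amax 73.3
R 65 n9 b -13.5 (-16.2..-12.0) z-tz med 1.2 max 3.6 amax 75.0
L 75 n11 b 13.9 (11.7..17.3) z-tz med 1.5 max 3.6 amax 84.9
R 75 n9 b -13.6 (-16.2..-10.9) z-tz med 2.2 max 3.3 amax 84.7
L 85 n8 b 14.3 (11.3..18.1) z-tz med 0.6 max 3.0 amax 93.9
R 85 n8 b -15.7 (-17.5..-11.5) z-tz med 1.5 max 2.8 amax 94.7
L 95 n9 b 14.4 (13.4..19.2) z-tz med 1.5 max 4.1 amax 104.6
R 95 n9 b -14.7 (-17.2..-12.1) z-tz med 1.1 max 2.8 amax 104.6
L 105 n6 b 14.9 (13.2..16.3) z-tz med 3.0 max 5.9 amax 109.5
R 105 n6 b -15.3 (-15.9..-13.8) z-tz med 3.1 max 6.0 amax 109.0
0.0 133 a 123.5..163.6 b -15.2..23.7 med [0.433  0.2095 0.0366] x 0.4121 0.4544
0.046 21 a 139.7..148.9 b -1.6..7.5 med [0.4335 0.2044 0.0513] x 0.4286 0.4402
0.0605 28 a 126.9..153.9 b -2.0..19.5 med [0.4318 0.2146 0.0679] x 0.4167 0.449
0.0715 114 a 127.7..164.3 b -18.0..20.3 med [0.4342 0.202  0.0745] x 0.4168 0.4518
```

>>> move_arm --deltas "0 0.03 0.3 0; 0 0 0.5 0; 0 0 0.5 0; 0 0 0.5 0; 0 0 0.4 0; 0 0 0.3 0; 0 0 0.15 0; 0 0 0 0; 0 0 0 0; 0 0 0 0"

```text
time_s: 11.8
tool_pos: [0.3109, 0.2778, 0.1016]
orientation: [0.276, 0.961, 0.0, 0.0]
contact_force: [0.1, -0.1, -1.1]
gripper_width: 0.0421
```

```bash
python3 look.py B; python3 meas.py B
```

```text
[0.31091429 0.27780859 0.10158212] 147.94012038835223 0.042077321740033514 11.8
[0.4119 0.2318 0.0507] [np.float64(346.6), np.float64(193.8)] [np.float64(360.3), np.float64(224.8)]
[0.3965 0.2072 0.0507] [np.float64(353.7), np.float64(188.6)] [np.float64(370.9), np.float64(233.0)]
[0.3508 0.27   0.0587] [np.float64(373.6), np.float64(200.1)] [np.float64(340.3), np.float64(250.2)]
[0.2092 0.3416 0.0507] [np.float64(442.8), np.float64(223.1)] [np.float64(299.1), np.float64(314.2)]
L 45 n15 b 14.7 (9.9..17.8) z-tz med 0.5 max 5.8 amax 54.7
R 45 n3 b -10.5 (-12.0..-9.8) z-tz med 3.0 max 3.6 amax 54.6
L 55 n9 b 14.9 (13.3..18.4) z-tz med 1.3 max 5.0 amax 64.7
R 55 n5 b -14.2 (-16.0..-12.8) z-tz med 0.8 max 3.1 amax 63.2
L 65 n9 b 13.8 (12.5..18.2) z-tz med 1.6 max 5.6 amax 74.8
R 65 n10 b -15.5 (-18.5..-10.7) z-tz med 1.2 max 2.9 amax 73.8
L 75 n7 b 16.0 (12.8..18.4) z-tz med 2.1 max 4.1 amax 83.3
R 75 n8 b -13.0 (-16.3..-10.0) z-tz med 1.5 max 5.0 amax 83.4
L 85 n8 b 14.6 (11.3..16.3) z-tz med 2.1 max 3.2 amax 92.2
R 85 n8 b -15.6 (-16.9..-12.0) z-tz med 1.7 max 3.0 amax 94.2
L 95 n8 b 14.3 (13.1..16.0) z-tz med 1.3 max 3.9 amax 102.4
R 95 n9 b -14.5 (-19.4..-11.9) z-tz med 1.5 max 3.6 amax 104.1
L 105 n7 b 13.7 (11.6..18.6) z-tz med 4.2 max 7.1 amax 109.7
R 105 n7 b -15.6 (-17.2..-13.1) z-tz med 2.8 max 7.5 amax 110.9
0.0 134 a 124.1..161.9 b -12.1..22.7 med [0.4338 0.2094 0.0368] x 0.4142 0.4546
0.046 20 a 138.3..147.3 b -0.7..5.9 med [0.4331 0.2047 0.0517] x 0.4284 0.4379
0.0605 28 a 126.2..153.2 b -5.2..17.5 med [0.4316 0.2148 0.0682] x 0.4166 0.4489
0.0715 113 a 126.6..163.9 b -19.4..17.5 med [0.434  0.2021 0.0747] x 0.4167 0.4521
```

View pics/zsB.png

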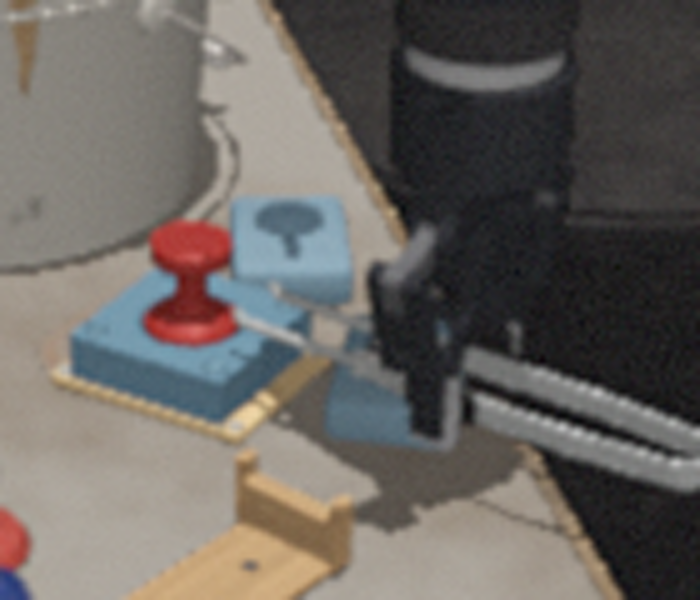

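>>> move_arm --deltas "-0.2 0 0.06 0; -0.35 0 0 0; -0.35 0 0 0; -0.35 0 0 0; -0.25 0 0 0; 0 0 0 0; 0 0 0 0; 0 0 0 0"

```text
time_s: 12.57
tool_pos: [0.3423, 0.2574, 0.0996]
orientation: [0.276, 0.961, -0.0, -0.0]
contact_force: [-0.5, 0.3, -0.9]
gripper_width: 0.042
```

```bash
python3 look.py C; python3 meas.py C
```

```text
[0.34230767 0.25742849 0.09957396] 147.9108807624519 0.041952403669661416 12.5667
[0.443  0.2115 0.0486] [np.float64(333.6), np.float64(189.8)] [np.float64(370.6), np.float64(212.1)]
[0.4276 0.1869 0.0486] [np.float64(340.8), np.float64(184.8)] [np.float64(381.2), np.float64(220.2)]
[0.382  0.2497 0.0566] [np.float64(359.6), np.float64(195.9)] [np.float64(351.0), np.float64(237.0)]
[0.2404 0.3213 0.0486] [np.float64(426.4), np.float64(218.2)] [np.float64(310.5), np.float64(300.1)]
L 45 n10 b 13.8 (12.2..16.5) z-tz med 1.4 max 6.3 amax 53.3
L 55 n9 b 14.2 (13.4..16.7) z-tz med 1.3 max 4.3 amax 64.4
R 55 n5 b -14.7 (-16.4..-13.0) z-tz med 0.5 max 4.6 amax 64.1
L 65 n9 b 14.8 (11.7..16.4) z-tz med 1.6 max 4.5 amax 73.6
R 65 n8 b -13.7 (-17.6..-12.8) z-tz med 2.1 max 3.4 amax 74.4
L 75 n8 b 13.7 (10.9..16.3) z-tz med 1.0 max 2.5 amax 83.8
R 75 n8 b -15.1 (-17.2..-11.2) z-tz med 0.8 max 3.8 amax 84.4
L 85 n10 b 14.4 (1.8..17.1) z-tz med 1.2 max 4.1 amax 94.3
R 85 n8 b -14.7 (-20.5..-11.4) z-tz med 1.9 max 2.3 amax 94.3
L 95 n14 b 13.1 (3.1..16.6) z-tz med 0.8 max 4.3 amax 104.9
R 95 n19 b -12.0 (-19.6..-3.3) z-tz med -1.0 max 6.7 amax 104.7
L 105 n15 b 5.8 (2.7..16.9) z-tz med 2.1 max 6.9 amax 114.4
R 105 n2 b -15.7 (-16.8..-14.7) z-tz med -5.3 max 0.4 amax 106.6
L 115 n4 b 2.1 (1.3..5.0) z-tz med -9.8 max -8.8 amax 124.4
0.0 89 a 85.6..127.1 b -14.3..20.8 med [0.4366 0.2115 0.0354] x 0.4141 0.4547
0.046 15 a 101.1..110.1 b -1.0..6.6 med [0.432  0.205  0.0531] x 0.4284 0.4379
0.0605 26 a 88.7..115.3 b 2.8..17.2 med [0.4332 0.2152 0.0681] x 0.4187 0.4488
0.0715 113 a 89.3..128.0 b -19.9..19.7 med [0.4345 0.2026 0.0745] x 0.4167 0.4523
```

View pics/zsC.png

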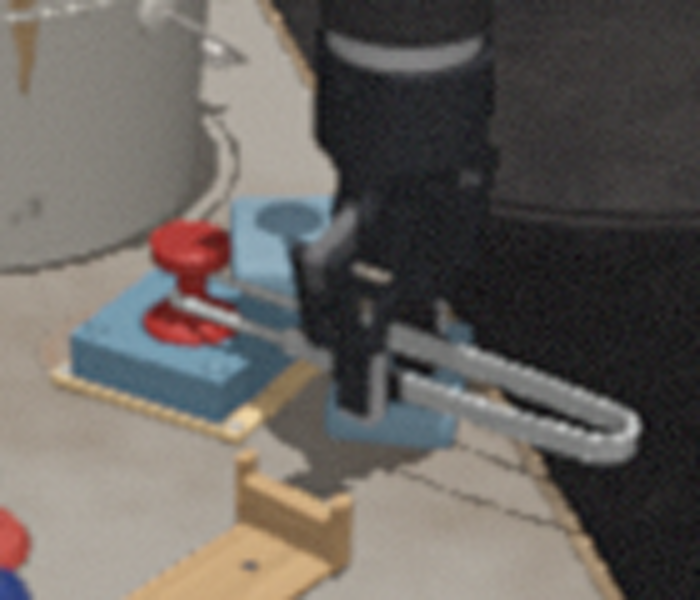

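>>> move_arm --deltas "-0.2 0 0 0; -0.25 0 0 0; -0.25 0 0 0; -0.2 0 0 0; -0.12 0 0 0; 0 0 0 0; 0 0 0 0; 0 0 0 0; 0 0 0 0"

```text
time_s: 13.42
tool_pos: [0.3638, 0.2441, 0.0996]
orientation: [0.276, 0.961, -0.0, -0.0]
contact_force: [0.5, 0.6, -0.8]
gripper_width: 0.0419
```

```bash
python3 look.py D; python3 meas.py D
```

```text
[0.36380467 0.2440663  0.09963553] 147.94375091148626 0.041924207703343666 13.4167
[0.4647 0.198  0.0486] [np.float64(324.8), np.float64(186.7)] [np.float64(377.5), np.float64(203.3)]
[0.4493 0.1735 0.0486] [np.float64(332.0), np.float64(181.8)] [np.float64(388.0), np.float64(211.3)]
[0.4037 0.2362 0.0566] [np.float64(350.1), np.float64(192.6)] [np.float64(358.2), np.float64(227.8)]
[0.2621 0.3078 0.0486] [np.float64(415.5), np.float64(214.4)] [np.float64(318.1), np.float64(290.4)]
L 45 n11 b 15.5 (9.0..17.8) z-tz med 2.7 max 5.5 amax 54.4
L 55 n8 b 14.5 (13.1..16.3) z-tz med 1.9 max 3.9 amax 63.4
R 55 n5 b -12.1 (-14.8..-10.9) z-tz med 2.2 max 3.2 amax 64.3
L 65 n11 b 13.5 (2.6..17.7) z-tz med 1.6 max 3.2 amax 74.3
R 65 n13 b -12.9 (-16.3..-1.7) z-tz med 1.9 max 5.8 amax 74.8
L 75 n17 b 9.1 (0.5..16.9) z-tz med -1.5 max 7.8 amax 84.7
R 75 n6 b -13.4 (-17.4..-4.0) z-tz med -0.1 max 6.9 amax 80.0
L 85 n11 b 12.5 (3.8..15.6) z-tz med 1.3 max 7.4 amax 94.6
L 95 n10 b 14.3 (1.6..17.5) z-tz med 2.1 max 3.6 amax 104.6
L 105 n6 b 13.2 (11.9..15.0) z-tz med 3.5 max 5.8 amax 111.1
0.0 94 a 61.0..102.2 b -15.6..22.5 med [0.4359 0.2108 0.0353] x 0.4164 0.4551
0.046 19 a 74.2..86.5 b -0.4..7.8 med [0.4334 0.2048 0.0524] x 0.4283 0.4402
0.0605 28 a 64.1..88.7 b -3.0..18.3 med [0.4319 0.2147 0.0681] x 0.4167 0.4487
0.0715 105 a 63.7..100.7 b -13.6..18.2 med [0.4341 0.2037 0.0747] x 0.4167 0.4521
```

View pics/zsD.png

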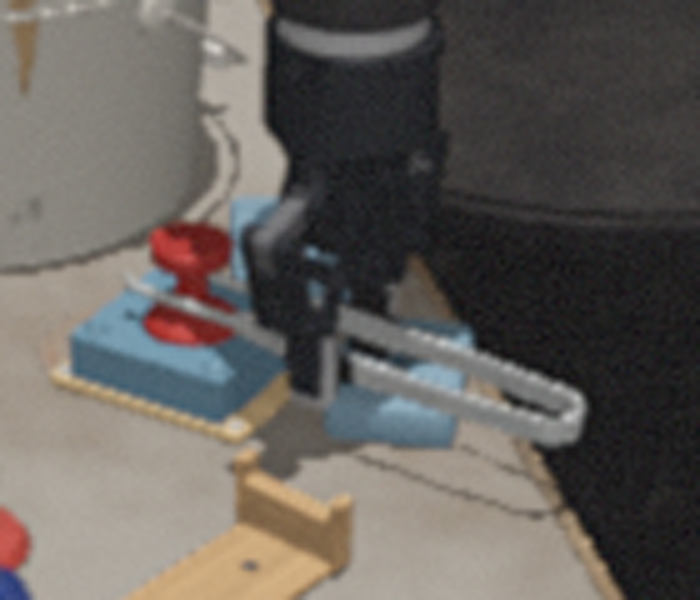

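>>> move_arm --deltas "0 0 -0.1 0; 0 0 -0.1 0; 0 0 -0.1 0; 0 0 -0.1 0; 0 0 -0.08 0; 0 0 -0.06 0; 0 0 -0.06 0; 0 0 -0.06 0; 0 0 -0.06 0; 0 0 0 0; 0 0 0 0; 0 0 0 0"

```text
time_s: 14.52
tool_pos: [0.3639, 0.244, 0.1176]
orientation: [0.276, 0.961, -0.0, -0.0]
contact_force: [0.5, 0.7, -1.6]
gripper_width: 0.042
```

```bash
python3 look.py E; python3 meas.py E
```

```text
[0.36388752 0.24400526 0.11755459] 147.93606266207308 0.04200577411090787 14.5167
[0.4648 0.1979 0.0666] [np.float64(324.6), np.float64(180.0)] [np.float64(378.7), np.float64(201.5)]
[0.4494 0.1733 0.0666] [np.float64(331.9), np.float64(175.2)] [np.float64(389.5), np.float64(209.6)]
[0.4038 0.2361 0.0746] [np.float64(350.1), np.float64(185.7)] [np.float64(359.1), np.float64(226.5)]
[0.2622 0.3077 0.0666] [np.float64(416.1), np.float64(207.2)] [np.float64(318.1), np.float64(290.3)]
L 45 n11 b 15.1 (14.3..18.8) z-tz med 1.2 max 4.1 amax 54.8
L 55 n7 b 13.8 (2.7..16.1) z-tz med 0.7 max 6.8 amax 64.5
R 55 n7 b -11.8 (-15.9..-5.1) z-tz med 2.3 max 8.5 amax 64.8
L 65 n13 b 15.1 (2.5..17.5) z-tz med 1.8 max 4.8 amax 74.2
R 65 n5 b -8.6 (-16.6..-1.6) z-tz med 1.8 max 10.4 amax 75.0
L 75 n15 b 13.9 (0.7..17.7) z-tz med 0.2 max 5.4 amax 83.8
L 85 n9 b 14.3 (4.7..18.1) z-tz med 0.2 max 7.5 amax 94.2
L 95 n9 b 14.8 (11.6..17.6) z-tz med 1.4 max 5.2 amax 103.5
L 105 n7 b 15.1 (11.9..16.9) z-tz med 2.9 max 6.9 amax 107.8
0.0 145 a 59.6..97.7 b -13.9..22.8 med [0.4327 0.2113 0.0391] x 0.4121 0.4545
0.046 22 a 72.7..89.2 b -6.6..7.2 med [0.4335 0.2045 0.0495] x 0.4239 0.4406
0.0605 1 a 74.5..74.5 b 10.2..10.2 med [0.4325 0.2131 0.0705] x 0.4325 0.4325
0.0715 132 a 63.3..101.3 b -15.2..19.3 med [0.4337 0.2052 0.0787] x 0.4167 0.4522
```

View pics/zsE.png

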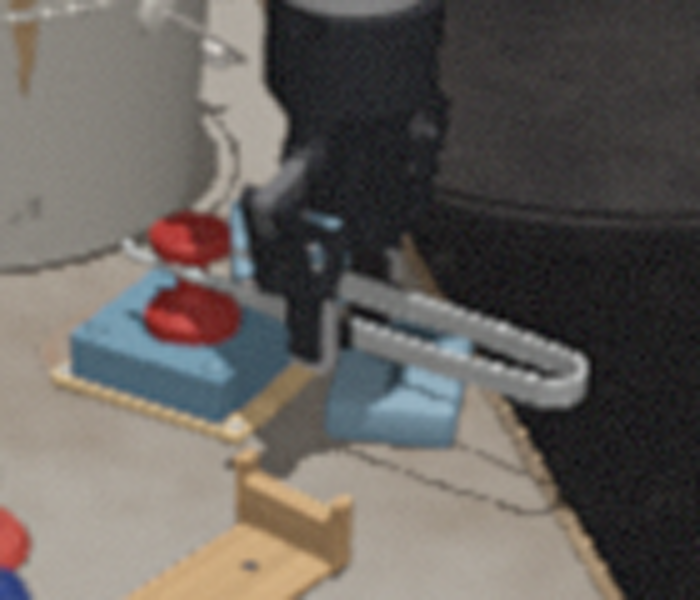

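>>> move_arm --deltas "0 0 -0.06 0; 0 0 -0.1 0; 0 0 -0.13 0; 0 0 -0.15 0; 0 0 -0.15 0; 0 0 -0.15 0; 0 0 -0.15 0; 0 0 -0.15 0; 0 0 -0.12 0; 0 0 -0.08 0; 0 0 0 0; 0 0 0 0"

```text
time_s: 15.62
tool_pos: [0.364, 0.2441, 0.1487]
orientation: [0.276, 0.961, 0.0, 0.0]
contact_force: [-0.5, 0.2, -1.4]
gripper_width: 0.0421
```

```bash
python3 look.py F; python3 meas.py F
```

```text
[0.36401955 0.24408279 0.14874997] 147.93778319148794 0.04205949431104687 15.6167
[0.4647 0.1979 0.0975] [np.float64(324.3), np.float64(168.2)] [np.float64(380.9), np.float64(198.4)]
[0.4493 0.1733 0.0975] [np.float64(331.8), np.float64(163.5)] [np.float64(392.0), np.float64(206.8)]
[0.4037 0.2361 0.1055] [np.float64(350.3), np.float64(173.5)] [np.float64(360.5), np.float64(224.2)]
[0.2621 0.3077 0.0975] [np.float64(417.3), np.float64(194.5)] [np.float64(318.0), np.float64(290.4)]
L 45 n9 b 15.2 (10.6..18.0) z-tz med 0.8 max 4.8 amax 53.7
L 55 n10 b 15.2 (2.3..17.0) z-tz med 1.0 max 6.4 amax 64.8
R 55 n7 b -11.6 (-15.6..-1.0) z-tz med 3.0 max 11.0 amax 64.7
L 65 n9 b 14.8 (3.1..17.0) z-tz med 1.1 max 3.5 amax 73.8
R 65 n5 b -13.1 (-15.5..-8.2) z-tz med 4.2 max 11.6 amax 67.4
L 75 n16 b 13.4 (1.7..18.3) z-tz med -0.3 max 5.0 amax 83.6
R 75 n3 b -3.7 (-3.7..-0.0) z-tz med -5.0 max -3.5 amax 76.2
L 85 n9 b 15.8 (6.5..18.1) z-tz med 1.8 max 6.9 amax 94.5
L 95 n8 b 15.4 (11.6..17.9) z-tz med 1.6 max 3.1 amax 102.6
L 105 n8 b 13.8 (12.5..15.1) z-tz med 2.9 max 6.5 amax 112.4
0.0605 80 a 59.5..100.5 b -7.5..22.2 med [0.4329 0.2159 0.0668] x 0.4142 0.4543
0.0715 103 a 61.1..99.7 b -14.4..20.3 med [0.4337 0.2066 0.0757] x 0.4148 0.4521
```

View pics/zsF.png

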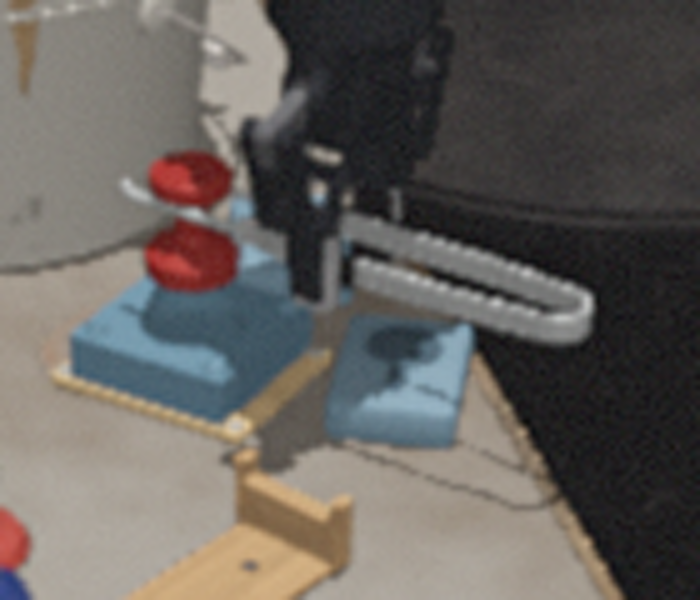

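>>> move_arm --deltas "0 0 -0.06 0; 0 0 -0.1 0; 0 0 -0.14 0; 0 0 -0.16 0; 0 0 -0.16 0; 0 0 -0.16 0; 0 0 -0.16 0; 0 0 -0.16 0; 0 0 -0.14 0; 0 0 -0.08 0; 0 0 -0.04 0; 0 0 0 0"

```text
time_s: 16.72
tool_pos: [0.3641, 0.2441, 0.1829]
orientation: [0.276, 0.961, 0.0, 0.0]
contact_force: [0.1, -0.5, -1.0]
gripper_width: 0.0419
```

>>> move_arm --deltas "0 0 0 0; 0 0 0 0; 0 0 0 0; 0 0 0 0; 0 0 0 0; 0 0 0 0; 0 0 0 0; 0 0 0 0"

```text
time_s: 17.38
tool_pos: [0.364, 0.2441, 0.1826]
orientation: [0.276, 0.961, -0.0, -0.0]
contact_force: [-0.2, -0.6, -2.1]
gripper_width: 0.0422
```

```bash
sed -i 's/(p\[:,1\]>.13)/(p[:,1]>.13)/; s/(.0715,.09)/(.0715,.1),(.1,.114),(.115,.126),(.1265,.16)/' meas.py; python3 look.py G; python3 meas.py G|tail -12
```

```text
[0.36397051 0.24406147 0.18264073] 147.93446976465475 0.042211520981591186 17.3833
[0.4649 0.198  0.1317] [np.float64(323.9), np.float64(154.7)] [np.float64(383.4), np.float64(194.5)]
[0.4495 0.1734 0.1317] [np.float64(331.5), np.float64(150.2)] [np.float64(395.0), np.float64(203.2)]
[0.4039 0.2362 0.1397] [np.float64(350.3), np.float64(159.6)] [np.float64(362.2), np.float64(221.4)]
[0.2623 0.3078 0.1317] [np.float64(418.5), np.float64(180.1)] [np.float64(317.9), np.float64(290.4)]
R 55 n11 b -13.2 (-16.7..-2.2) z-tz med 1.5 max 10.7 amax 64.3
L 65 n11 b 14.1 (10.3..16.7) z-tz med 2.3 max 5.6 amax 73.2
R 65 n5 b -14.0 (-14.6..-1.3) z-tz med -0.1 max 7.1 amax 74.0
L 75 n15 b 15.3 (1.5..16.8) z-tz med -0.3 max 4.1 amax 83.8
R 75 n1 b -2.2 (-2.2..-2.2) z-tz med -5.9 max -5.9 amax 77.4
L 85 n10 b 15.7 (11.9..16.8) z-tz med 2.5 max 6.9 amax 95.0
L 95 n10 b 14.1 (11.4..18.8) z-tz med 0.7 max 5.3 amax 104.9
L 105 n5 b 15.7 (12.6..16.5) z-tz med 2.6 max 5.9 amax 109.0
0.0715 43 a 60.2..94.5 b -3.9..23.8 med [0.434  0.217  0.0972] x 0.4145 0.4531
0.1 139 a 58.5..99.3 b -13.3..22.0 med [0.4331 0.21   0.1067] x 0.4143 0.4536
0.115 13 a 74.8..86.6 b -4.2..5.6 med [0.4337 0.204  0.1175] x 0.4262 0.4397
0.1265 134 a 62.8..100.3 b -17.5..19.8 med [0.4334 0.2063 0.1435] x 0.4167 0.4512
```

View pics/zsG.png

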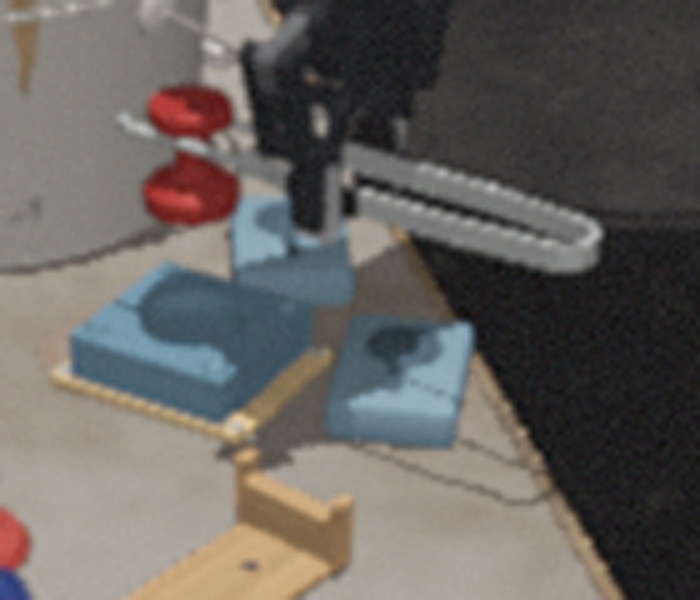

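Run:
```python
from h import *
s=ctrl.sense();print(abs(s['dq']).max());print(ctrl.job_done())
```

```text
0.0015239632234465162
the job is handed in; nothing more can be done
None
```

The knob is out of the mould and hanging upright from the tongs. I handed the job in at about 17.5 s of the 54 s allowed.

I gripped the tongs on their rest and squeezed them to 42 mm over the plates. I then carried and turned them to come in from the front-left, slid the tips under the head on both sides of the neck, and lifted straight up.

**Last checks:**
- **Squeeze:** the finger opening stayed at 42 mm. The tip bars were about 29 mm apart when last measured, just before the lift, which makes the gap about 24 mm. After that I could see only the left bar clearly.
- **Knob:** it looks upright, with its axis about 1 mm from the mould's middle. The foot is at about z 0.092, some 6 cm above the mould's top.
- **Steadiness:** the arm was still, with joint speeds of 0.0015 rad/s or less.
- **Loose things:** the two mould halves do not appear to have moved in the last picture. The finished cast is only partly in view there, and the part that shows is where it was.

**Not checked:**
- I never read the pointer against its two long lines. The set comes from the finger opening and the tip gap instead.
- From the approach on, the arm hid the top camera's view, so the insertion and lift were judged from the side camera alone.
- The side camera gave different estimates from the top camera by 1–2 mm, within the stated calibration.

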